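Click the cupping round marker on to red

TASK

Set the round marker to red for the next cupping round: with a fingertip, flick the lobes of its thumbwheel forward over the top, away from you, until the red lobe has clicked in upright at the very top, in line with the white index marks, and do not run past it. Be gentle, leave the marker stand where it is, pick nothing up, leave the bowl, tin and spoon alone, and take the hand away.

Things in the scene. Friction and masses are not known exactly. Their poses are not given: they have to be found in the camera images.
- marker_stand: Round marker: loose 0.95 kg stand (slides if shoved with over about 5 N) with a thumbwheel on a level axle. Dark foot 130 x 76 x 12 mm; two grey cheeks 44 mm long, tops 78 mm high, outer faces at y = +-26 mm (bosses to 30), each with a white index mark on top. Origin: centre of its underside. x: forward, away from the robot within 0.4 rad; y: along the axle; z: up.
- wheel_axle (a point): Centre of the thumbwheel on its axle, 56 mm above the table; axes as the stand's. Grey drum, radius 34 mm, 26 mm wide, between the cheeks, with eight rounded lobes 45 degrees apart, each 24 mm wide along the axle, 8 mm thick, reaching 48 mm from the axle. As they come up to the top in turn: white, yellow, green, blue, red, black, black, black.
- lobe_top (a point): Fixed point on the stand where the top edge of the upright lobe is when clicked in: 48 mm above the axle, 104 mm above the table. The lobe stands 14 mm out of the drum; its neighbours' highest edges are then about 12 mm lower and 34 mm before and behind. Axes as the stand's.
- round_wheel (a joint): Wheel angle in rad, growing as its top moves forward (stand +x). Clicks into rest every pi/4, one lobe upright: 0 white, 0.785 yellow, 1.571 green, 2.356 blue, 3.142 red, then black. Starts at white, yellow or green, settled within half a second. Let go under 0.3 rad from a click it springs back, past 0.46 it snaps on; between it may stick. Needs up to about 2 N at a lobe's end.
- bowl: Loose white porcelain cupping bowl, black inside, 92 mm wide, 60 mm high, to the left of the stand; origin at the centre of its underside.
- tin: Loose grey square tin, 73 x 65 x 52 mm, to the right of the stand; origin at the centre of its underside.
- spoon: Loose steel cupping spoon, 192 x 43 x 17 mm, lying to the right of the tin; origin at the centre of its underside.
Mind the look-alikes: they are no part of the job. Leave any orange or pink look-alike of the marker_stand alone.

How it is judged:
By the outcome, as a careful person would: the job done as asked, in the order asked, and still so for the second after the job is handed in, with the robot touching nothing.
It also fails if it takes over 61 s, if anything falls off the work surface, if the arm or the gripper's body presses on something with over 40 N, if the wrist force passes 120 N, or if a joint passes its speed limit or range.

ROBOT

A 6-joint arm with a two-finger parallel gripper is mounted at the origin on a cart in front of the work surface, level with it; the furniture and walls round the work are solid. World frame = base frame: x ahead of the robot, y to its left, z up, the work surface at z = 0. Lengths are in mm, angles in rad, forces in N, time in s.
With the tool pointing down it reaches from about 300 to 775 mm from the base axis. Payload 14.6 kg.
Tool frame: the origin (TCP) lies at the very end of the fingers, on their centre line; the grasp point (between the pads) lies 19 mm behind it; z points along the fingers, y is the line along which they close (so a half turn about z gives the same grasp; the last joint's range is limited). The gripper opens to 94 mm and grips with 3 to 60 N. Pads are 16 mm wide; open, the fingers measure 119 mm over their backs; the gripper's body (75 mm by 177 mm) begins 78 mm behind the grasp point.
Start: joints at [-1.379, 0.3, 1.521, -0, 1.321, -0.067], TCP at [140.75, -531.675, 205.446] pointing down, gripper open.
Joint ranges: [-3.03, 3.03], [-0.79, 2.21], [0.23, 2.52], [-1.04, 4.18], [0, 3.07], [-2.55, 2.55]. Speed limits (rad/s): [2.22, 2.22, 2.57, 3.14, 3.14, 3.14].

INTERFACE

Orientations are given as [roll, pitch, yaw] about the fixed x, y, z axes, in that order (R = Rz(yaw) Ry(pitch) Rx(roll)).
In Python, from cell import manip, camera, get_calibration gives the robot as it stands. The module is installed in compiled form; this text tells all that it offers.
- The arm moves only by the tool jog_arm, never from a script. Its argument "plan" is one flat list of numbers, 6 for each row, row after row: the shift along the world's x, y, z in m, then the turn, a rotation vector about the world's x, y, z in degrees. A call has 1 to 20 rows; each row is the pose to reach, as a shift and turn from the pose commanded when the call began; what a row does not reach only later rows make up. A row lasts 1/10 s, in which the tool goes at most 50 mm and 8.59 degrees, less where a joint would pass 70% of its speed; a pose out of reach is approached as far as the arm can. A call with a gripper value outside its range is refused whole. "claw" is the finger opening in m, from 0 to 0.094, set as the call begins (left out, the last holds). The fingers move at their own pace and stop on an object; "force" is the grip in N (left out, the last holds). Time passes only in rows, so rows that repeat a pose let the fingers close. It gives the time, the measured TCP pose, the force, the opening and the grip force at its end, in the units of the state.
- manip.read_state(): the state, without advancing time (a new reading comes with each control period).
- camera(name): name is "side" or "top" or "wrist"; returns (picture, depth): 384x512x3 uint8, red, green, blue; 384x512 float32, mm along the optical axis (not along the pixel's ray), 0 where there is no reading.
- get_calibration(name): a dict with "fx", "fy", "cx", "cy" (pixels), "origin" and "attitude" of the camera in the world. Camera axes: x right, y down, z forward; pixel columns grow to the right and rows downward; lengths in mm; the calibration is good to about 2 mm. A picture is of the moment at which its call begins: read the wrist's pose just before it. get_calibration takes no time and is no camera call; for the wrist camera it gives the pose at the moment of the call.
- manip.sign_off(): hands the job in; it is judged then, once.
The state is a dict: "clock": time; "joints": joint angles; "qd": joint speeds; "effort": joint torques, N m; "eef_pos": TCP position; "eef_rot": TCP orientation; "wrist_force": force on the tool from outside, world axes, zero at the start; "moment": the same for the moment, N m; "finger_gap": finger opening in mm; "finger_force": force on a finger pad.
Only numpy, scipy, OpenCV 4.12 (cv2) and the standard library are available. Lean on these libraries where they do the work, as an engineer would, in place of code of your own. Each camera call takes 0.05 s, during which the arm holds its last target. There are 200 camera calls.

## Working session

There is one attempt and no reset: what is moved stays moved. The work goes in short steps, Python scripts to look and compute and a tool call to move; the robot and the scene stay as the last step left them, time stands still between calls to the robot, and variables do not carry over. Pictures are saved under pics/ and viewed, at most 10 in all, crops included, and the job is handed in when it is done.

Besides the shell and the picture viewer there is one more tool, called after "Emit:" as a command line: name --argument value ..., lists and objects as JSON in quotes. jog_arm: Moves the arm, as the interface text tells. Its arguments: {"type":"object","properties":{"plan":{"type":"array"},"claw":{"type":"number"},"force":{"type":"number"}},"required":["plan"]}

```bash
mkdir -p pics; cat > h.py <<'E'
import numpy as np,cv2
from cell import manip,camera,get_calibration
def save(n,im): cv2.imwrite('pics/'+n,cv2.cvtColor(im,cv2.COLOR_RGB2BGR))
def world(c,d,us,vs):
    z=d[vs,us]; p=np.stack([(us-c['cx'])/c['fx']*z,(vs-c['cy'])/c['fy']*z,z],-1)
    return p@R(c).T+np.array(c['origin'])
def R(c):
    a=np.array(c['attitude'],float)
    if a.shape==(3,3): return a
    from scipy.spatial.transform import Rotation as r
    return r.from_euler('xyz',a).as_matrix()
E
python3 - <<'E'
from h import *
for n in('top','side'):
    c=get_calibration(n);print(n,c); im,d=camera(n); save(n+'1.png',im); np.save(n+'1.npy',d)
print(manip.read_state())
E
```

```text
top {'fx': 413.21113179857963, 'fy': 413.21113179857963, 'cx': 251.33005822682577, 'cy': 187.5051387736861, 'origin': array([ 461.86743148,   36.56205809, 1042.15954605]), 'attitude': array([-3.01381582,  0.01030989, -1.55950659])}
side {'fx': 382.7089980009697, 'fy': 382.7089980009697, 'cx': 258.4734327490455, 'cy': 186.5203396342904, 'origin': array([ 489.92828159, -728.00568639,  474.53885753]), 'attitude': array([-2.01978807,  0.0072845 , -0.07761628])}
{'clock': 0.1, 'joints': array([-1.37857382e+00,  3.00398430e-01,  1.52147962e+00,  2.00004230e-05,
        1.32072374e+00, -6.65752444e-02]), 'qd': array([-0.00057125, -0.00106582, -0.00011698,  0.00079682, -0.00270717,
       -0.00078005]), 'effort': array([ 1.67906546e-03, -5.32642472e+01, -3.53282690e+01,  7.09686032e-02,
        2.35025020e-02, -6.04702609e-05]), 'eef_pos': array([ 140.72744258, -531.45828928,  204.96911947]), 'eef_rot': array([-3.14058704e+00, -8.64642496e-05,  2.58792748e-01]), 'wrist_force': array([0.46407917, 0.06634882, 0.30476288]), 'moment': array([ 0.05619327,  0.03998714, -0.00520824]), 'finger_force': 0.0, 'finger_gap': 93.91771144967088}
```

View pics/top1.png

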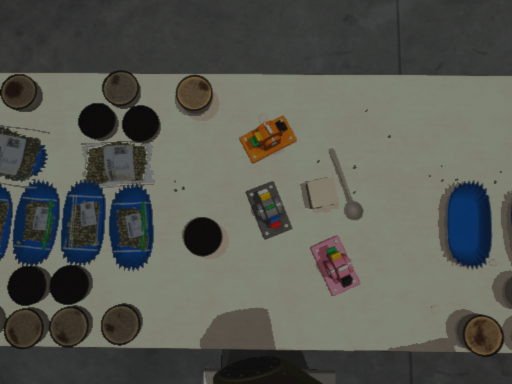

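View pics/side1.png

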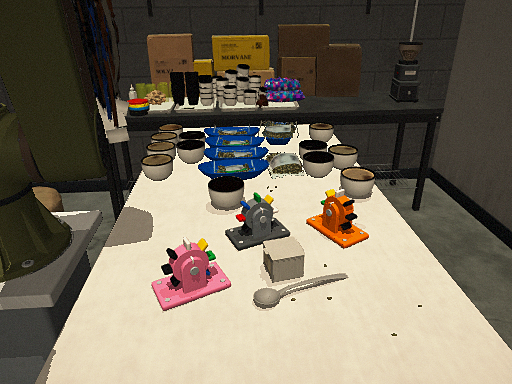

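The dark stand is at about (268,209) in the top view, with the bowl at (203,236), the tin at (322,193) and the spoon to the tin's right. The orange (268,138) and pink (335,265) stands are decoys. Next I'll measure the stand's pose.

```bash
python3 - <<'E'
from h import *
im=cv2.cvtColor(cv2.imread('pics/top1.png'),cv2.COLOR_BGR2RGB);d=np.load('top1.npy');c=get_calibration('top')
v,u=np.mgrid[165:255,230:305];u=u.ravel();v=v.ravel();P=world(c,d,u,v);col=im[v,u].astype(int)
k=(P[:,2]>4)&(P[:,2]<25)&(col.max(1)<110)&(np.ptp(col,axis=1)<25)
print(k.sum(),np.median(P[k,2]))
r=cv2.minAreaRect(P[k][:,:2].astype(np.float32));print('foot',r)
m=np.zeros(im.shape[:2],np.uint8);m[v[k],u[k]]=1
hi=P[:,2]>60;print('hi',P[hi].mean(0),P[hi][:,2].max())
hsv=cv2.cvtColor(im,cv2.COLOR_RGB2HSV)[v,u]
s=(hsv[:,1]>130)&(P[:,2]>40)
for n,a,b in(('red',0,8),('red2',170,180),('yel',18,33),('grn',40,85),('blu',95,130)):
    q=s&(hsv[:,0]>=a)&(hsv[:,0]<=b)
    if q.sum():print(n,q.sum(),P[q].mean(0),P[q][:,2].max(),u[q].mean(),v[q].mean())
w=(col.min(1)>130)&(P[:,2]>60);print('white',P[w].round(),np.c_[u[w],v[w]].tolist())
o=(P[:,2]>20);
a=cv2.resize(im[165:255,225:310],None,fx=4.5,fy=4.5,interpolation=2)
i2=cv2.cvtColor(cv2.imread('pics/side1.png'),cv2.COLOR_BGR2RGB)
b=cv2.resize(i2[180:260,215:300],(a.shape[1],int(80*a.shape[1]/85)),interpolation=2)
h=min(a.shape[0],b.shape[0]);save('crop1.png',np.hstack([a[:h],b[:h]]))
for n,bx in(('bowl',(180,215,215,258)),('tin',(303,175,340,212))):
    vv,uu=np.mgrid[bx[1]:bx[3],bx[0]:bx[2]];Q=world(c,d,uu.ravel(),vv.ravel());Q=Q[Q[:,2]>30];print(n,Q.min(0),Q.max(0))
E
```

```text
889 12.292045019519492
foot ((550.2374267578125, -22.161209106445312), (129.85081481933594, 137.41934204101562), 21.95380210876465)
hi [535.04537277   6.38665882 119.82565247] 1042.1595460454878
red 50 [500.1812725  -10.33627778  60.3406773 ] 67.90835519528923 275.6 224.5
red2 7 [505.51038877  -5.31679495  64.18583958] 89.56600720631604 273.57142857142856 222.14285714285714
yel 70 [562.74758478  16.25839412 101.76631606] 1042.1595460454878 264.9142857142857 196.2
grn 27 [538.94301287   5.38424682 103.88573943] 107.43577332142729 269.6666666666667 206.59259259259258
blu 53 [511.30095922  -3.13913279 124.68228957] 1042.1595460454878 273.8679245283019 218.22641509433961
white [] []
bowl [426.71789793  36.56205809  43.60200672] [ 516.25186717  206.70221288 1042.15954605]
tin [ 461.86743148 -160.36726136   30.31720757] [ 616.80388351   36.56205809 1042.15954605]
```

View pics/crop1.png

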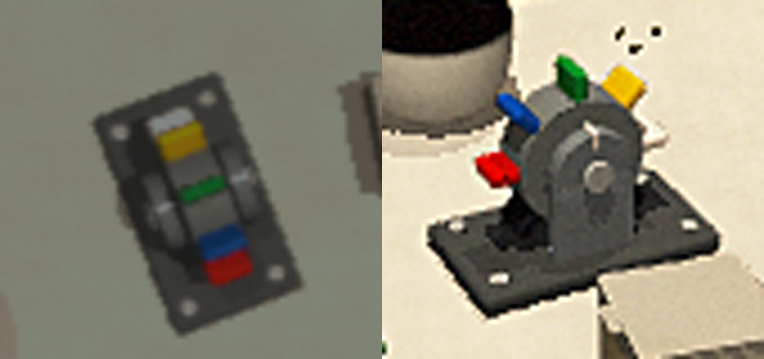

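Green is upright in the crop: left panel (203,190), with blue and red nearer the robot. That means two clicks are needed. I'll move to just behind and above the stand with the claw closed.

Emit:
jog_arm --plan '[0.02,0.03,0,0,0,1,0.05,0.075,0,0,0,2,0.075,0.1125,0,0,0,3,0.1,0.15,0,0,0,4,0.125,0.1875,0,0,0,5,0.15,0.225,0,0,0,6,0.175,0.2625,0,0,0,7,0.2,0.3,0,0,0,7,0.225,0.3375,0,0,0,7,0.25,0.375,0,0,0,7,0.275,0.4125,0,0,0,7,0.3,0.45,0,0,0,7,0.32,0.48,0,0,0,7,0.335,0.5,0,0,0,7,0.34,0.51,0,0,0,7,0.34,0.51,0,0,0,7,0.34,0.51,0,0,0,7]' --claw 0 --force 10

```text
clock: 1.8
eef_pos: [480.2, -22.3, 205.3]
eef_rot: [-3.142, 0.0, 0.381]
wrist_force: [-0.2, 0.1, -0.8]
finger_gap: 0.7
finger_force: 0.0
```

```bash
cat > look.py <<'E'
from h import *
import sys
s=manip.read_state();c=get_calibration('wrist');im,d=camera('wrist');save(sys.argv[1],im);np.save('w.npy',d)
print(s['clock'],s['eef_pos'],s['eef_rot'],s['wrist_force'],s['finger_gap']);print(c)
v,u=np.mgrid[0:384,0:512];u=u.ravel();v=v.ravel();P=world(c,d,u,v);col=im[v,u].astype(int)
near=(np.hypot(P[:,0]-539,P[:,1]-2)<85)&(d[v,u]>0)
hsv=cv2.cvtColor(im,cv2.COLOR_RGB2HSV)[v,u];sat=near&(hsv[:,1]>130)&(P[:,2]>40)&(P[:,2]<115)
for n,a,b in(('red',0,8),('yel',18,33),('grn',40,85),('blu',95,130)):
    q=sat&(hsv[:,0]>=a)&(hsv[:,0]<=b)
    if q.sum()>20:
        t=q&(P[:,2]>np.percentile(P[q,2],98)-5)
        print(n,q.sum(),'ctr',P[q].mean(0).round(1),'top',P[t].mean(0).round(1),P[q,2].max().round(1),'px',u[q].mean().round(),v[q].mean().round())
k=near&(P[:,2]>6)&(P[:,2]<18)&(col.max(1)<120)&(np.ptp(col,axis=1)<30)
m=np.zeros(384*512,np.uint8);m[k]=255;m=cv2.morphologyEx(m.reshape(384,512),cv2.MORPH_OPEN,np.ones((5,5)))
kk=m.ravel()>0
if kk.sum()>50:print('foot',kk.sum(),cv2.minAreaRect(P[kk][:,:2].astype(np.float32)))
E
python3 look.py w1.png
python3 - <<'E'
from h import *
im,d=camera('top');c=get_calibration('top')
im=cv2.cvtColor(cv2.imread('pics/top1.png'),cv2.COLOR_BGR2RGB)
# foot corners (z=12) by ray
pts=np.array([[97,122],[217,75],[302,285],[180,333]])/4.5+[225,165]
o=np.array(c['origin']);W=[]
for u,v in pts:
    r=R(c)@[(u-c['cx'])/c['fx'],(v-c['cy'])/c['fy'],1];W.append((o+r*(12-o[2])/r[2])[:2])
W=np.array(W);print(W,W.mean(0));f=(W[0]+W[1]-W[2]-W[3])/2;print(np.arctan2(f[1],f[0]),np.hypot(*f))
E
```

```text
1.8 [480.24436132 -22.34073286 205.3027578 ] [-3.14156221e+00  4.86495760e-04  3.80769976e-01] [-0.21548247  0.08819348 -0.79891914] 0.6940907390755806
{'fx': 284.4744544989747, 'fy': 284.4744544989747, 'cx': 257.0124807134466, 'cy': 187.96137901680999, 'origin': array([539.94314242,   2.30936914, 384.83836513]), 'attitude': array([ 2.91297315e+00,  7.40437047e-05, -1.18937829e+00])}
red 130 ctr [498.7 -12.3  59.7] top [498.7 -12.3  59.7] 61.8 px 255.0 161.0
yel 368 ctr [564.4  14.8  88. ] top [566.7  15.4  90.1] 92.8 px 255.0 93.0
grn 180 ctr [538.5   4.3 103.4] top [538.5   4.2 103.5] 105.7 px 255.0 122.0
blu 310 ctr [513.1  -6.   88.4] top [511.3  -6.9  90. ] 93.0 px 255.0 150.0
foot 2412 ((538.464111328125, 4.726032257080078), (127.64232635498047, 74.64856719970703), 21.767576217651367)
[[582.32120436  60.5311558 ]
 [609.46132086  -6.2557806 ]
 [493.03974515 -53.59915064]
 [466.03717935  13.41810075]] [537.71486243   3.52358133]
0.3855867211626989 125.57260135697037
```

View pics/w1.png

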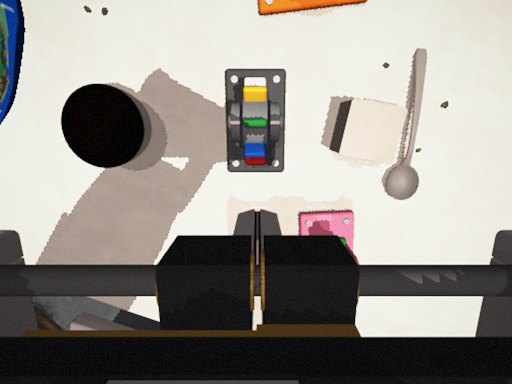

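The wrist view agrees with the top view: the green lobe is at px (255,122), axle centre ≈ (538.5, 4.5) mm, yaw 0.38. Now I'll bring the fingertip down between the green and blue lobes.

Emit:
jog_arm --plan '[0.022,0.01,0,0,0,0,0.044,0.021,0,0,0,0,0.044,0.021,0,0,0,0,0.044,0.021,-0.02,0,0,0,0.044,0.021,-0.04,0,0,0,0.044,0.021,-0.06,0,0,0,0.044,0.021,-0.075,0,0,0,0.044,0.021,-0.085,0,0,0,0.044,0.021,-0.092,0,0,0,0.044,0.021,-0.098,0,0,0,0.044,0.021,-0.103,0,0,0,0.044,0.021,-0.107,0,0,0,0.044,0.021,-0.11,0,0,0,0.044,0.021,-0.11,0,0,0,0.044,0.021,-0.11,0,0,0]'

```text
clock: 3.4
eef_pos: [524.8, -0.7, 95.6]
eef_rot: [3.142, -0.0, 0.381]
wrist_force: [0.2, -0.2, 0.3]
finger_gap: 0.8
finger_force: 0.0
```

```bash
python3 - <<'E'
from h import *
s=manip.read_state();print(s['eef_pos'],s['wrist_force'])
im,d=camera('side');save('s2.png',cv2.resize(im[130:260,200:330],None,fx=4,fy=4,interpolation=2))
E
```

```text
[524.83634153  -0.66379574  95.59177694] [ 0.24611584 -0.17423359  0.34263482]
```

View pics/s2.png

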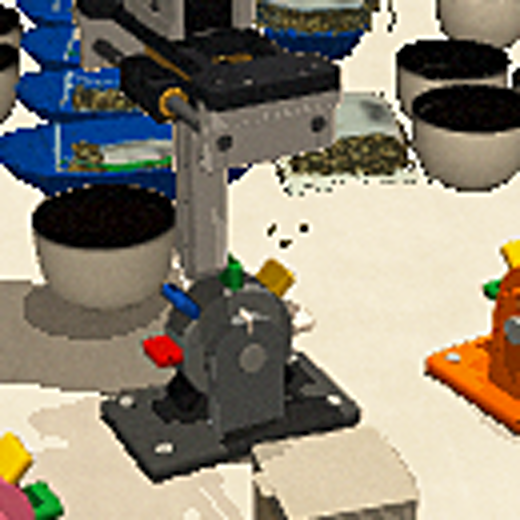

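The fingertip sits between the blue lobe (180,298) and the green lobe (233,272), touching nothing. I'll push slowly along the stand's +x by about 26 mm.

Emit:
jog_arm --plan '[0.0014,0.0006,0,0,0,0,0.0028,0.0011,0,0,0,0,0.0042,0.0017,0,0,0,0,0.0056,0.0022,0,0,0,0,0.007,0.0028,0,0,0,0,0.0084,0.0034,0,0,0,0,0.0098,0.0039,0,0,0,0,0.0112,0.0045,0,0,0,0,0.0126,0.005,0,0,0,0,0.014,0.0056,0,0,0,0,0.0154,0.0062,0,0,0,0,0.0168,0.0067,0,0,0,0,0.0182,0.0073,0,0,0,0,0.0196,0.0078,0,0,0,0,0.021,0.0084,0,0,0,0,0.0224,0.009,0,0,0,0,0.0236,0.0094,0,0,0,0,0.0244,0.0098,0,0,0,0,0.0244,0.0098,0,0,0,0,0.0244,0.0098,0,0,0,0]'

```text
clock: 5.45
eef_pos: [549.3, 9.1, 95.6]
eef_rot: [3.141, -0.0, 0.381]
wrist_force: [1.9, 0.3, 1.1]
finger_gap: 0.6
finger_force: 1.0
```

```bash
python3 - <<'E'
from h import *
s=manip.read_state();print(s['eef_pos'],s['wrist_force'])
im,d=camera('side');save('s3.png',cv2.resize(im[130:260,200:330],None,fx=4,fy=4,interpolation=2))
E
```

```text
[549.29915922   9.12893523  95.57655625] [1.87971982 0.30014707 1.0976304 ]
```

View pics/s3.png

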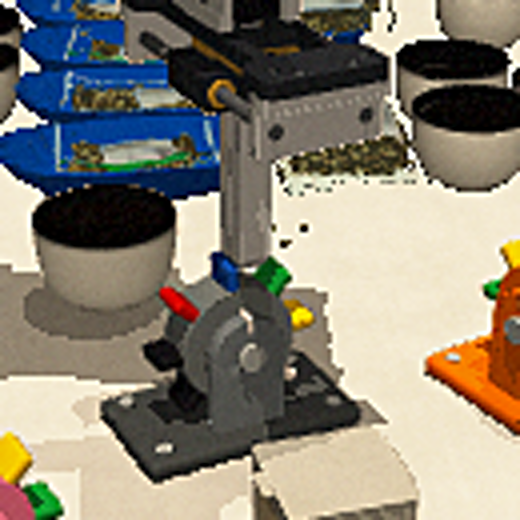

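The wheel has snapped on, with green leaning forward at (272,275). Blue at (223,270) is resting lightly on the finger's back face, so I'll ease forward 5 mm to let it click in, then lift.

Emit:
jog_arm --plan '[0.0012,0.0005,0,0,0,0,0.0024,0.001,0,0,0,0,0.0036,0.0015,0,0,0,0,0.0046,0.0018,0,0,0,0,0.0046,0.0018,0,0,0,0,0.0046,0.0018,0,0,0,0,0.0046,0.0018,0,0,0,0,0.0046,0.0018,0,0,0,0]'

```text
clock: 6.3
eef_pos: [553.7, 10.9, 95.5]
eef_rot: [-3.142, 0.0, 0.381]
wrist_force: [-0.3, -0.3, -0.4]
finger_gap: 0.3
finger_force: 0.0
```

Emit:
jog_arm --plan '[0,0,0.003,0,0,0,0,0,0.01,0,0,0,0,0,0.02,0,0,0,0,0,0.035,0,0,0,0,0,0.045,0,0,0,-0.01,-0.004,0.045,0,0,0,-0.02,-0.008,0.045,0,0,0,-0.029,-0.0116,0.045,0,0,0,-0.029,-0.0116,0.045,0,0,0,-0.029,-0.0116,0.045,0,0,0]'

```text
clock: 7.3
eef_pos: [524.6, -0.8, 140.4]
eef_rot: [-3.142, 0.0, 0.381]
wrist_force: [0.2, -0.1, -0.8]
finger_gap: 0.5
finger_force: 0.0
```

```bash
python3 look.py w2.png
```

```text
7.3 [524.58348273  -0.83092965 140.40460135] [-3.14158627e+00  1.91397133e-05  3.80624596e-01] [ 0.21681986 -0.08625216 -0.83983048] 0.49527595241163536
{'fx': 284.4744544989747, 'fy': 284.4744544989747, 'cx': 257.0124807134466, 'cy': 187.96137901680999, 'origin': array([584.20778958,  23.8039044 , 319.95230647]), 'attitude': array([ 2.91342394e+00,  6.68879913e-05, -1.18949102e+00])}
red 111 ctr [517.7  -4.2  84.6] top [517.8  -4.3  84.7] 87.5 px 258.0 208.0
yel 437 ctr [576.5  19.4  61.7] top [571.5  17.4  88.7] 90.0 px 258.0 132.0
grn 449 ctr [565.1  15.2  88.7] top [567.1  15.8  90.4] 93.8 px 258.0 148.0
blu 337 ctr [539.5   4.7 102. ] top [539.6   4.8 103.5] 105.9 px 258.0 185.0
foot 2897 ((539.01513671875, 4.756904602050781), (126.60494232177734, 74.77610778808594), 21.945680618286133)
```

Blue is upright (539.5, 4.7, 103.5) and the stand hasn't moved. I'll repeat the same stroke for red.

Emit:
jog_arm --plan '[0,0,-0.015,0,0,0,0,0,-0.027,0,0,0,0,0,-0.034,0,0,0,0,0,-0.039,0,0,0,0,0,-0.043,0,0,0,0,0,-0.045,0,0,0,0,0,-0.045,0,0,0,0,0,-0.045,0,0,0]'

```text
clock: 8.15
eef_pos: [524.9, -0.7, 95.7]
eef_rot: [3.141, -0.0, 0.381]
wrist_force: [-0.2, -0.2, -1.0]
finger_gap: 0.9
finger_force: 0.0
```

Emit:
jog_arm --plan '[0.0014,0.0006,0,0,0,0,0.0028,0.0011,0,0,0,0,0.0042,0.0017,0,0,0,0,0.0056,0.0022,0,0,0,0,0.007,0.0028,0,0,0,0,0.0084,0.0034,0,0,0,0,0.0098,0.0039,0,0,0,0,0.0112,0.0045,0,0,0,0,0.0126,0.005,0,0,0,0,0.014,0.0056,0,0,0,0,0.0154,0.0062,0,0,0,0,0.0168,0.0067,0,0,0,0,0.0182,0.0073,0,0,0,0,0.0196,0.0078,0,0,0,0,0.021,0.0084,0,0,0,0,0.0224,0.009,0,0,0,0,0.0236,0.0094,0,0,0,0,0.0244,0.0098,0,0,0,0,0.0244,0.0098,0,0,0,0,0.0244,0.0098,0,0,0,0]'

```text
clock: 10.15
eef_pos: [549.3, 9.1, 95.6]
eef_rot: [3.141, -0.0, 0.381]
wrist_force: [2.1, 1.0, 2.1]
finger_gap: 0.4
finger_force: 1.0
```

Emit:
jog_arm --plan '[0.0012,0.0005,0,0,0,0,0.0024,0.001,0,0,0,0,0.0036,0.0015,0,0,0,0,0.0046,0.0018,0,0,0,0,0.0046,0.0018,0,0,0,0,0.0046,0.0018,0,0,0,0,0.0046,0.0018,0,0,0,0,0.0046,0.0018,0,0,0,0]'

```text
clock: 10.95
eef_pos: [553.7, 10.9, 95.4]
eef_rot: [-3.142, 0.0, 0.381]
wrist_force: [0.4, 0.4, -0.2]
finger_gap: 0.7
finger_force: 0.0
```

The forces match the first stroke. I'll lift off and pull back.

Emit:
jog_arm --plan '[0,0,0.003,0,0,0,0,0,0.01,0,0,0,0,0,0.02,0,0,0,0,0,0.04,0,0,0,0,0,0.07,0,0,0,0,0,0.1,0,0,0,-0.02,-0.008,0.11,0,0,0,-0.045,-0.018,0.11,0,0,0,-0.07,-0.03,0.11,0,0,0,-0.075,-0.033,0.11,0,0,0,-0.075,-0.033,0.11,0,0,0,-0.075,-0.033,0.11,0,0,0]'

```text
clock: 12.15
eef_pos: [479.4, -21.9, 205.9]
eef_rot: [3.141, -0.001, 0.381]
wrist_force: [-0.1, -0.1, 0.1]
finger_gap: 0.3
finger_force: 0.0
```

```bash
python3 look.py w3.png; python3 - <<'E'
from h import *
im,d=camera('side');save('s4.png',cv2.resize(im[130:260,200:330],None,fx=4,fy=4,interpolation=2))
E
```

```text
12.15 [479.44941859 -21.92649061 205.93618481] [ 3.14126693e+00 -8.43039691e-04  3.80860037e-01] [-0.06134736 -0.07155928  0.08248167] 0.28268176897045705
{'fx': 284.4744544989747, 'fy': 284.4744544989747, 'cx': 257.0124807134466, 'cy': 187.96137901680999, 'origin': array([538.89944492,   2.74456087, 385.55318459]), 'attitude': array([ 2.91427293e+00, -3.25861117e-04, -1.18917470e+00])}
red 198 ctr [538.4   4.  102. ] top [539.    3.9 103.6] 106.2 px 256.0 122.0
grn 186 ctr [577.1  20.3  63. ] top [568.5  15.7  88.4] 90.3 px 255.0 82.0
blu 349 ctr [563.8  14.6  88.1] top [566.8  15.5  90.3] 93.7 px 255.0 94.0
foot 2519 ((538.207763671875, 4.421451568603516), (128.25003051757812, 74.7621078491211), 21.977062225341797)
```

View pics/s4.png

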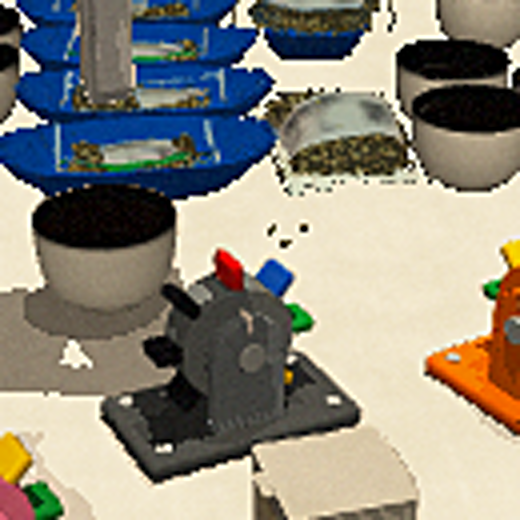

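The red lobe is upright at (230,268), with its top measured over the axle. The stand hasn't moved and the hand is clear.

```bash
python3 -c "
from cell import manip;print(manip.sign_off())"
```

```text
the job is handed in; nothing more can be done
None
```

The round marker is set to red: two gentle flicks took it from green through blue, and red clicked in upright at the top. The stand did not move, the hand is clear, and the job was handed in at about 12 s.

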